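# Lay the tall carton down on the check-in board

### The arm

A 6-joint arm with a two-finger parallel gripper is mounted at the origin on the work surface. World frame = base frame: x ahead of the robot, y to its left, z up, the work surface at z = 0. Lengths are in m, angles in rad, forces in N, time in s.
With the tool pointing down it reaches from about 0.4 to 0.825 m from the base axis. Payload 7 kg.
Tool frame: the origin (TCP) lies at the centre of the arm's flange, where the gripper is bolted on; the fingertips stand 178 mm ahead of it and the grasp point (between the pads) lies arm.tcp_to_grasp ahead of it (arm.tcp_to_grasp is the distance from the TCP to the grasp point, in m); z points along the fingers, y is the direction in which the jaws open and shut (so a half turn about z gives the same grasp; the last joint's range is limited). The gripper opens to 88 mm and grips with 3 to 60 N. Pads are 19 mm wide; open, the fingers measure 130 mm over their backs; the gripper's body (78 mm by 193 mm) begins 47 mm behind the grasp point.
Start: joints at [1.554, 0.359, 0.012, 0, -1.224, -0.288], TCP at [0.203, 0.644, 0.405] pointing down, gripper open.
Joint ranges: [-3.07, 3.07], [-1.43, 2.12], [-1.02, 1.25], [-3.03, 1.67], [-3.05, -0], [-3.03, 3.03]. Speed limits (rad/s): [2.39, 2.39, 3.01, 3.14, 3.14, 3.14].

### API

Orientations are given as [roll, pitch, yaw] about the fixed x, y, z axes, in that order (R = Rz(yaw) Ry(pitch) Rx(roll)).
In Python, from station import arm gives the robot as it stands.
- The arm moves only by the tool move_arm, never from a script. Its argument "deltas" is a list of rows, each a list of 6 numbers: the shift along the world's x, y, z in mm, then the turn, a rotation vector about the world's x, y, z in degrees. In form: [[tx, ty, tz, ax, ay, az], ...]. A call has exactly 5 rows; each row shifts and turns the commanded pose from where the row before left it; what a row does not reach is not made up. A row lasts 1/12 s, in which the tool goes at most 41.7 mm and 7.16 degrees, less where a joint would pass 70% of its speed; a pose out of reach is approached as far as the arm can. A call with a gripper value outside its range is refused whole. "claw" is the closure in counts, from 0 (fully open) to 255 (shut), set as the call begins (left out, the last holds). The fingers move at their own pace and stop on an object; "squeeze" is the grip in N (left out, the last holds). Time passes only in rows, so rows that do not move let the fingers close, or fill a call up. It gives the time, the measured TCP pose, the force and the opening at its end, in the units of the state.
- arm.get_state(): the state, without advancing time (a new reading comes with each control period).
- arm.grab_frame(name): name is "scene" or "top" or "wrist"; returns the picture (400x640x3 uint8, red, green, blue); there is no depth.
- arm.calibration(name): a dict with "intrinsics" (3x3 intrinsics, pixels), "T" (4x4, takes a point from camera to world coordinates); the wrist camera has in their place "mount" (4x4, takes a point from camera to tool coordinates, whose origin is the TCP and whose axes are the flange's). Camera axes: x right, y up, looking along -z (the intrinsics and any distortion apply to the point x, -y, -z); pixel columns grow to the right and rows downward; lengths in m; the calibration is good to about 2 mm. A picture is of the moment at which its call begins: read the wrist's pose just before it. calibration takes no time and is no camera call.
- arm.job_done(): hands the job in, once; it reports no verdict.
Trained networks look in the newest picture that a camera, given by its name, has taken for a name from the list of things; names that differ only in an ending like _2 or _b are one class to them, and where a whole thing is asked for, a point or a joint stands for the part that bears it (a point fixed in the world has none). Each returns a list of dicts, best first, with "score" (0 to 1); they miss things now and then, are a little off and sometimes report something else, mostly with a low value. They report only what shows in the picture. A call takes as long as a camera call.
- arm.spot_in(thing, camera): "xy" ([column, row] in pixels, amid what is visible of it).
- arm.masks_of(thing, camera): "pixels" (400x640 bool, what is visible of it) and "xy" ([column, row] in pixels, amid what is visible of it).
- arm.spot_point(thing, camera): "xy" ([column, row] in pixels: a listed point, or the origin of a listed thing).
The state is a dict: "t": time; "q": joint angles; "qd": joint speeds; "joint_efforts": joint torques, N m; "eef_pos": TCP position; "ee_rot": TCP orientation; "force": force on the tool from outside, world axes, zero at the start; "moment": the same for the moment, N m; "width": finger opening in m.
Only numpy, scipy, OpenCV 4.12 (cv2) and the standard library are available. Lean on these libraries where they do the work, as an engineer would, in place of code of your own. Each camera call takes 0.05 s, during which the arm holds its last target. There are 200 camera calls.

### The job

On the donation check-in board, push the tall standing carton over, high on its side, so that it falls towards the metal stop bar and lies flat on its broad face inside the taped frame. Once it has come to rest there, nudge it straight if it lies askew and push it along the board from its bottom end until its top end sits square against the stop bar, still inside the frame. Use only the fingertips or the outside of the fingers: do not grasp, lift or carry the carton, and leave the other goods where they stand.

Things in the scene. Friction and masses are not known exactly. Their poses are not given: they have to be found in the camera images.
- carton: Tall plain cardboard carton, the tallest item, 50 thick (x) x 85 wide (y) x 180 tall (z), 0.2 to 0.45 kg. Origin: centre of its underside. It starts upright, straddling the frame's near line, its x within 0.16 rad of the board's x. About 1 N near its top tips it over its front bottom edge without sliding; past 16 degrees it falls by itself.
- carton_mid (a point): The middle of the carton's volume, 90 mm from the underside along its z. 37 mm above the table when the carton lies on its broad face on the board.
- carton_top (a point): Centre of the carton's top end face, 180 mm from the underside along its z.
- board: Fixed light wooden board, 12 thick, 250 wide (y), from x = -205 to +165 in its own frame. z up, x towards the stop bar (to the robot's left, turned up to 0.65 rad either way). Origin: at table level under the centre of the taped frame. The carton starts at x = -140 to -110; fallen forward, its top end is some 40 to 75 mm short of the bar.
- frame (a point): Centre of the taped frame, on the board's top surface, 12 mm above the board's origin. Thin black tape flat on the board, 260 long (board x from -130 to +130), 200 wide (board y from -100 to +100) over the outside of its 8 mm lines; its far side is the stop bar.
- stop (a point): Middle of the face of the aluminium stop bar that looks at the carton, at the board's top surface (12 mm above the table; x = 130 in the board's frame). The bar is fixed, 220 long along the board's y, 18 thick, and rises 30 mm above the board. Pushing a carton that lies askew against it does not straighten it reliably.
- small_carton: Bystander: small cardboard carton standing on the table beside the board, 45 x 70 x 100 tall. Origin: centre of its underside.
- can: Bystander: food can standing on the table beside the board, 68 across, 100 tall. Origin: centre of its underside.
- jar: Bystander: jar standing on the table beside the board, 66 across, 110 tall. Origin: centre of its underside.
- flat_tin: Bystander: low steel tin on the table on the robot's side of the board, 84 across, 36 tall. Origin: centre of its underside.

How it is judged:
By the outcome, as a careful person would: the job done as asked, in the order asked, and still so for the second after the job is handed in, with the robot touching nothing.
It also fails if it takes over 64 s, if anything falls off the work surface, if the arm or the gripper's body presses on something with over 40 N, if the wrist force passes 120 N, or if a joint passes its speed limit or range.

## Working session

There is one attempt and no reset: what is moved stays moved. The work goes in short steps, Python scripts to look and compute and a tool call to move; the robot and the scene stay as the last step left them, time stands still between calls to the robot, and variables do not carry over. Pictures are saved under pics/ and viewed, about 8 in all and at most 12, crops included, and the job is handed in when it is done.

Besides the shell and the picture viewer there is one more tool, called after "Emit:" as a command line: name --pt "numbers of a row" for each row, then --argument value for the rest. move_arm: Moves the arm, as the interface text tells. Its arguments: {"type":"object","properties":{"deltas":{"type":"array","items":{"type":"array","items":{"type":"number"}}},"claw":{"type":"number"},"squeeze":{"type":"number"}},"required":["deltas"]}

```bash
mkdir -p pics; ls; cat > h.py <<'E'
import numpy as np, cv2
from station import arm
def save(cam,fn):
    im=arm.grab_frame(cam); cv2.imwrite('pics/'+fn,im[:,:,::-1]); return im
def ray(cam,uv):
    c=arm.calibration(cam); K=np.array(c['intrinsics']); T=np.array(c['T'])
    d=np.linalg.inv(K)@[uv[0],uv[1],1]; d=np.array([d[0],-d[1],-d[2]])
    return T[:3,3],T[:3,:3]@d
def atz(cam,uv,z):
    o,d=ray(cam,uv); return o+d*(z-o[2])/d[2]
def proj(cam,P):
    c=arm.calibration(cam); K=np.array(c['intrinsics']); T=np.linalg.inv(np.array(c['T']))
    p=T[:3,:3]@np.asarray(P)+T[:3,3]; q=K@[p[0],-p[1],-p[2]]; return q[:2]/q[2]
E
python3 - <<'E'
from h import *
np.set_printoptions(precision=3,suppress=True)
s=arm.get_state(); print(s)
a=save('scene','s0.png'); b=save('top','t0.png')
cv2.imwrite('pics/st0.png',np.vstack([a,b])[:,:,::-1][:, :] if 0 else cv2.resize(np.vstack([a,b])[:,:,::-1],(480,600)))
for c in('scene','top'):
    print(c,arm.calibration(c).keys(),np.array(arm.calibration(c)['T'])[:3,3])
for n,z in [('carton',.012),('carton_top',.192),('board',0),('frame',.012),('stop',.012),('small_carton',0),('can',0),('jar',0),('flat_tin',0)]:
    for c in('scene','top'):
        for r in arm.spot_point(n,c)[:2]: print(n,c,round(r['score'],2),r['xy'],atz(c,r['xy'],z))
E
```

```text
pics
{'t': 0.0, 'q': array([ 1.554,  0.359,  0.011, -0.   , -1.224, -0.288]), 'qd': array([-0.   ,  0.   , -0.   , -0.001,  0.001,  0.001]), 'joint_efforts': array([  0.002, -58.272,  29.304,   6.997,   0.007,  -0.   ]), 'eef_pos': array([0.203, 0.644, 0.404]), 'ee_rot': array([ 3.14 , -0.   , -0.305]), 'force': array([-0.552, -0.631,  0.198]), 'moment': array([ 0.031, -0.014, -0.045]), 'width': 0.0877370507252534}
scene dict_keys(['intrinsics', 'T']) [1.098 0.185 0.668]
top dict_keys(['intrinsics', 'T']) [0.508 0.026 0.882]
carton scene 0.72 [215.2, 224.3] [ 0.618 -0.173  0.012]
carton top 0.91 [420.5, 180.4] [ 0.618 -0.169  0.012]
carton_top scene 0.92 [201.6, 160.9] [ 0.617 -0.167  0.192]
carton_top scene 0.44 [325.6, 331.1] [0.871 0.138 0.192]
carton_top top 0.81 [443.8, 165.9] [ 0.619 -0.167  0.192]
board scene 0.95 [280.8, 234.2] [ 0.594 -0.031  0.   ]
board top 0.7 [357.5, 194.1] [ 0.592 -0.041  0.   ]
frame scene 0.58 [279.4, 232.8] [ 0.6   -0.031  0.012]
frame top 0.65 [448.1, 165.1] [ 0.65  -0.227  0.012]
frame top 0.63 [352.5, 189.5] [ 0.601 -0.03   0.012]
stop scene 0.61 [340.4, 238.0] [0.577 0.097 0.012]
stop top 0.74 [290.9, 200.3] [0.579 0.096 0.012]
small_carton scene 0.78 [214.9, 307.5] [ 0.793 -0.089  0.   ]
small_carton top 0.75 [380.0, 98.6] [ 0.795 -0.091  0.   ]
can top 0.83 [329.2, 106.2] [0.779 0.016 0.   ]
can top 0.31 [379.0, 96.3] [ 0.8   -0.089  0.   ]
jar scene 0.83 [322.5, 330.3] [0.78  0.114 0.   ]
jar top 0.93 [277.4, 110.0] [0.772 0.126 0.   ]
flat_tin scene 0.68 [332.4, 183.3] [0.407 0.036 0.   ]
flat_tin scene 0.61 [338.4, 240.8] [0.576 0.093 0.   ]
flat_tin top 0.85 [320.0, 290.2] [0.397 0.038 0.   ]
```

View pics/s0.png

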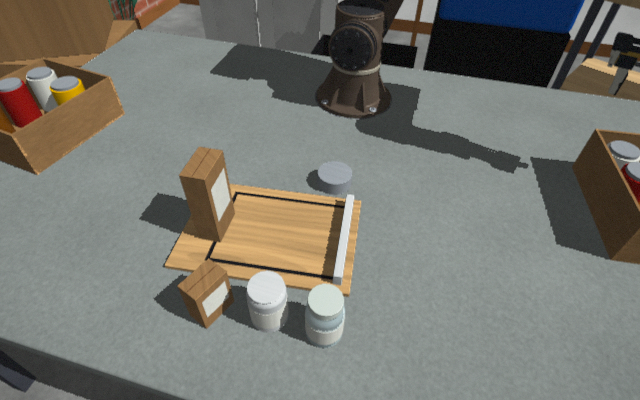

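View pics/t0.png

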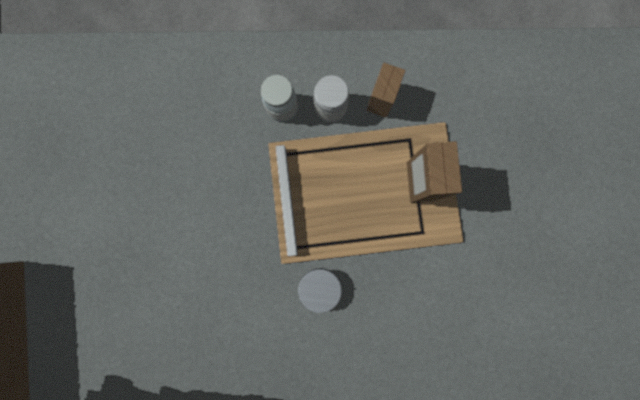

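The scene view shows the carton at about (205,195) and the stop bar at about (343,240), with the bystanders clear of the path. In the top view the board corners are near (446,124), (463,242), (282,263) and (269,143), which matches the network points. Next I'll zoom in for orientation.

```bash
python3 - <<'E'
import cv2
im=cv2.imread('pics/t0.png')[110:280,255:475]
cv2.imwrite('pics/t0z.png',cv2.resize(im,None,fx=3.5,fy=3.5,interpolation=cv2.INTER_CUBIC))
E
```

```text
(no output)
```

View pics/t0z.png

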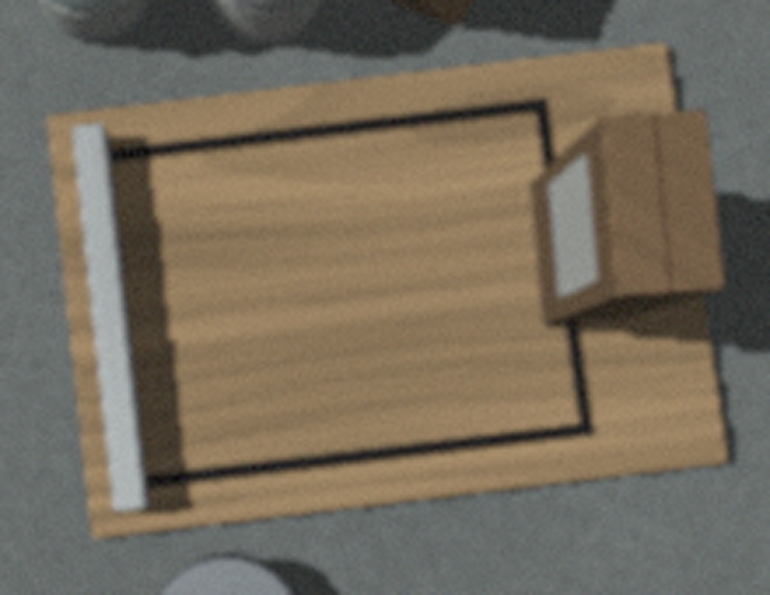

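The zoom shows the board corners at (668,45), (730,462), (93,538) and (48,117). The carton's top face is at (602,118), (707,112), (722,288) and (611,296). The near tape corners are at (546,101) and (591,432).

```bash
cat >> h.py <<'E'
np.set_printoptions(precision=4,suppress=True)
E
python3 - <<'E'
from h import *
z=lambda p:(np.array(p)+.5)/3.5-.5+[255,110]
B=np.array([atz('top',z(p),.012)[:2] for p in[(668,45),(730,462),(93,538),(48,117)]])
C=np.array([atz('top',z(p),.192)[:2] for p in[(602,118),(707,112),(722,288),(611,296)]])
F=np.array([atz('top',z(p),.012)[:2] for p in[(546,101),(591,432)]])
ang=lambda v:np.degrees(np.arctan2(v[1],v[0]))
print(B);print(C);print(F)
print('board x ang',ang(B[3]-B[0]),ang(B[2]-B[1]),'from y edges',ang(B[0]-B[1])+90,ang(B[3]-B[2])+90, ang(F[0]-F[1])+90)
print('lens',[np.linalg.norm(B[i]-B[i-1]) for i in range(4)])
print('carton ang',ang(C[0]-C[1]),ang(C[3]-C[2]),ang(C[1]-C[2])+90,ang(C[0]-C[3])+90,'c',C.mean(0),[np.linalg.norm(C[i]-C[i-1]) for i in range(4)])
a=np.radians((ang(B[3]-B[0])+ang(B[2]-B[1])+ang(B[0]-B[1])+90+ang(B[3]-B[2])+90)/4);R=np.array([[np.cos(a),-np.sin(a)],[np.sin(a),np.cos(a)]])
o=B.mean(0)+R@[.020,0];print('a',np.degrees(a),'origin',o,'carton in board',(C.mean(0)-o)@R,'F',(F-o)@R)
c=arm.calibration('wrist');print(c['mount'],arm.tcp_to_grasp)
E
```

```text
[[ 0.7388 -0.2242]
 [ 0.4931 -0.2517]
 [ 0.4523  0.1158]
 [ 0.6984  0.1429]]
[[ 0.6566 -0.1404]
 [ 0.659  -0.1896]
 [ 0.5763 -0.1935]
 [ 0.5729 -0.1421]]
[[ 0.7057 -0.1511]
 [ 0.5109 -0.1721]]
board x ang 96.26996225894533 96.33903927244927 from y edges 96.39052436185362 96.27231101279979 96.13929463522113
lens [np.float64(0.3692691958808472), np.float64(0.24722994617306573), np.float64(0.36977953381682394), np.float64(0.2476752130364651)]
carton ang 92.85682196911189 93.70188777269296 92.74361654658759 91.16587746254945 c [ 0.6162 -0.1664] [np.float64(0.08363914802152037), np.float64(0.049196317098017535), np.float64(0.08284323997882956), np.float64(0.05150628326837808)]
a 96.317959226512 origin [ 0.5934 -0.0344] carton in board [-0.1337 -0.0081] F [[-0.1284 -0.0987]
 [-0.1277  0.0972]]
[[-0.0002  0.955   0.2967  0.0803]
 [ 1.      0.0002  0.     -0.0003]
 [-0.0001  0.2967 -0.955   0.0206]
 [ 0.      0.      0.      1.    ]] 0.1593
```

Emit:
move_arm --pt "16.6 -35.4 7 0 0 -2.8" --pt "16.6 -35.4 7 0 0 -2.8" --pt "16.6 -35.4 7 0 0 -2.8" --pt "16.6 -35.4 7 0 0 -2.8" --pt "16.6 -35.4 7 0 0 -2.8" --claw 150

```text
t: 1.42
eef_pos: [0.286, 0.4651, 0.44]
ee_rot: [-3.141, -0.0, -0.551]
force: [0.9, 0.5, 0.0]
width: 0.0599
```

Emit:
move_arm --pt "16.6 -35.4 0 0 0 -2.8" --pt "16.6 -35.4 0 0 0 -2.8" --pt "16.6 -35.4 0 0 0 -2.8" --pt "16.6 -35.4 0 0 0 -2.8" --pt "16.6 -35.4 0 0 0 -2.8"

```text
t: 1.83
eef_pos: [0.3688, 0.2879, 0.4401]
ee_rot: [-3.141, 0.0, -0.795]
force: [0.6, -0.0, 0.7]
width: 0.0365
```

Emit:
move_arm --pt "16.6 -35.4 0 0 0 -2.8" --pt "16.6 -35.4 0 0 0 -2.8" --pt "16.6 -35.4 0 0 0 -2.8" --pt "16.6 -35.4 0 0 0 -2.8" --pt "16.6 -35.4 0 0 0 -2.8"

```text
t: 2.25
eef_pos: [0.4518, 0.1109, 0.4402]
ee_rot: [-3.14, 0.0, -1.04]
force: [0.5, 0.0, -0.1]
width: 0.0362
```

Emit:
move_arm --pt "16.6 -35.4 0 0 0 -2.8" --pt "16.6 -35.4 0 0 0 -2.8" --pt "16.6 -35.4 0 0 0 -2.8" --pt "16.6 -35.4 0 0 0 -2.8" --pt "16.6 -35.4 0 0 0 -2.8"

```text
t: 2.67
eef_pos: [0.5349, -0.0662, 0.44]
ee_rot: [-3.141, -0.0, -1.285]
force: [2.2, 0.9, 0.1]
width: 0.0362
```

Emit:
move_arm --pt "16.6 -37.5 0 0 0 -2.8" --pt "16.6 -37.5 0 0 0 -2.8" --pt "16.8 -37.5 0 0 0 -2.8" --pt "16.8 -37.5 0 0 0 -2.8" --pt "16.8 -37.5 0 0 0 -2.6"

```text
t: 3.08
eef_pos: [0.6186, -0.2538, 0.4397]
ee_rot: [-3.141, -0.0, -1.526]
force: [0.9, 1.5, 0.4]
width: 0.0359
```

Emit:
move_arm --pt "0 0 -26 0 0 0" --pt "0 0 -27 0 0 0" --pt "0 0 -27 0 0 0" --pt "0 0 -26 0 0 0" --pt "0 0 0 0 0 0"

```text
t: 3.5
eef_pos: [0.6165, -0.2514, 0.3277]
ee_rot: [3.133, 0.003, -1.524]
force: [-1.9, 0.3, -1.7]
width: 0.0364
```

```bash
python3 - <<'E'
from h import *
s=arm.get_state(); print(s['eef_pos'],s['ee_rot'],s['force'])
a=save('scene','s1.png'); b=save('top','t1.png')
cv2.imwrite('pics/st1.png',cv2.hconcat([cv2.resize(a[100:320,100:400],(400,293)),cv2.resize(b[80:300,230:530],(400,293))])[:,:,::-1])
for n,z in [('carton',.012),('carton_top',.192)]:
    for c in('scene','top'):
        for r in arm.spot_point(n,c)[:1]: print(n,c,round(r['score'],2),r['xy'],atz(c,r['xy'],z))
E
```

```text
[ 0.6165 -0.2514  0.3277] [ 3.1331  0.003  -1.5244] [-1.8702  0.3237 -1.6726]
carton scene 0.77 [214.9, 224.5] [ 0.6186 -0.173   0.012 ]
carton_top scene 0.7 [201.2, 161.2] [ 0.6179 -0.1675  0.192 ]
carton_top top 0.33 [280.2, 105.8] [0.7216 0.0995 0.192 ]
```

View pics/st1.png

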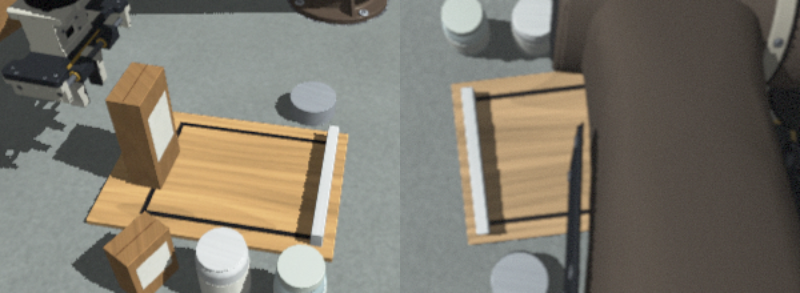

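The left half shows the carton still upright with the two fingertips behind it. The arm hides it in the top view on the right. I'll start the push now.

Emit:
move_arm --pt "-0.3 7 2 0 0 0" --pt "-0.3 7 2 0 0 0" --pt "-0.3 7 1 0 0 0" --pt "-0.3 7 0 0 0 0" --pt "-0.3 6 0 0 0 0"

```text
t: 4.22
eef_pos: [0.6166, -0.2165, 0.3391]
ee_rot: [-3.141, 0.0, -1.523]
force: [0.4, -0.0, 0.1]
width: 0.0363
```

Emit:
move_arm --pt "-0.2 5 0 0 0 0" --pt "-0.2 5 0 0 0 0" --pt "-0.2 5 0 0 0 0" --pt "-0.2 5 0 0 0 0" --pt "-0.2 5 0 0 0 0"

```text
t: 4.63
eef_pos: [0.6157, -0.1922, 0.3386]
ee_rot: [3.142, -0.0, -1.523]
force: [0.1, -0.4, -0.2]
width: 0.0364
```

```bash
python3 - <<'E'
from h import *
s=arm.get_state(); print(s['eef_pos'],s['ee_rot'],s['force'])
a=save('scene','s2.png')
for n,z in [('carton',.012),('carton_top',.192)]:
    for c in('scene',):
        for r in arm.spot_point(n,c)[:1]: print(n,c,round(r['score'],2),r['xy'],atz(c,r['xy'],z))
E
```

```text
[ 0.6157 -0.1922  0.3386] [ 3.1415 -0.0001 -1.5231] [ 0.0531 -0.3838 -0.2046]
carton scene 0.88 [220.1, 227.4] [ 0.6229 -0.1586  0.012 ]
carton_top scene 0.65 [209.5, 160.6] [ 0.6119 -0.1537  0.192 ]
```

```bash
python3 - <<'E'
import cv2
f=lambda n:cv2.resize(cv2.imread(n)[130:280,140:270],(390,450),interpolation=cv2.INTER_CUBIC)
cv2.imwrite('pics/c2.png',cv2.hconcat([f('pics/s1.png'),f('pics/s2.png')]))
E
```

```text
(no output)
```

View pics/c2.png

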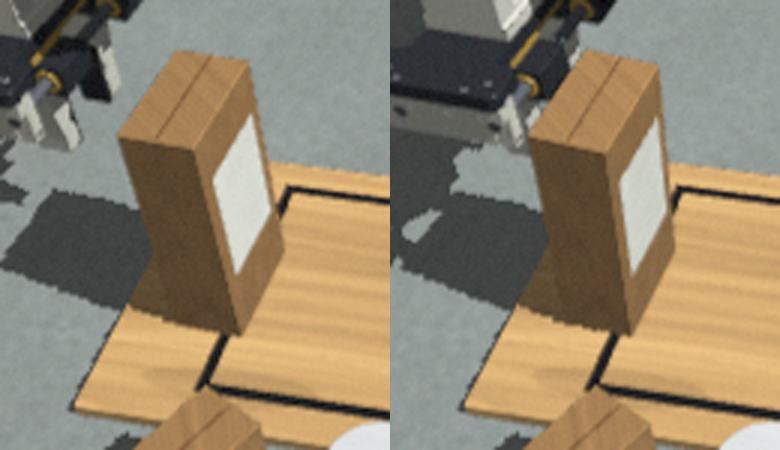

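The front bottom corner sits at about (240,335) in both panels, so the carton is pivoting without sliding. I'll keep pushing.

Emit:
move_arm --pt "-0.2 5 0 0 0 0" --pt "-0.2 5 0 0 0 0" --pt "-0.2 5 0 0 0 0" --pt "-0.2 5 0 0 0 0" --pt "-0.2 5 0 0 0 0"

```text
t: 5.2
eef_pos: [0.6146, -0.1671, 0.3387]
ee_rot: [3.142, 0.0, -1.523]
force: [-0.0, -0.5, 0.9]
width: 0.0359
```

Emit:
move_arm --pt "-0.2 5 0 0 0 0" --pt "-0.2 5 0 0 0 0" --pt "-0.2 5 0 0 0 0" --pt "0 0 0 0 0 0" --pt "0 0 0 0 0 0"

```text
t: 5.62
eef_pos: [0.6141, -0.1523, 0.3387]
ee_rot: [-3.141, -0.0, -1.522]
force: [-0.5, -0.8, -0.5]
width: 0.036
```

```bash
python3 - <<'E'
from h import *
s=arm.get_state(); print(s['eef_pos'],s['ee_rot'],s['force'])
a=save('scene','s3.png')
for n,z in [('carton',.012),('carton_top',.192),('carton_top',.037),('carton_mid',.037)]:
    for c in('scene',):
        for r in arm.spot_point(n,c)[:1]: print(n,c,round(r['score'],2),r['xy'],atz(c,r['xy'],z))
E
```

```text
[ 0.6141 -0.1523  0.3387] [-3.1415 -0.     -1.5224] [-0.5141 -0.8324 -0.5314]
carton scene 0.71 [218.4, 222.0] [ 0.6099 -0.1689  0.012 ]
carton_top scene 0.87 [273.9, 186.9] [ 0.6433 -0.0157  0.192 ]
carton_top scene 0.87 [273.9, 186.9] [ 0.4954 -0.081   0.037 ]
carton_mid scene 0.94 [243.4, 202.0] [ 0.5597 -0.1286  0.037 ]
```

Now falling (mid-fall). Let it settle while retreating backwards and up.

Emit:
move_arm --pt "0 -5 5 0 0 0" --pt "0 -15 10 0 0 0" --pt "0 -20 10 0 0 0" --pt "0 -20 10 0 0 0" --pt "0 -20 10 0 0 0"

```text
t: 6.28
eef_pos: [0.614, -0.2344, 0.3852]
ee_rot: [-3.141, -0.0, -1.523]
force: [0.1, -1.0, 0.3]
width: 0.0361
```

Emit:
move_arm --pt "0 -20 0 0 0 0" --pt "0 -20 0 0 0 0" --pt "0 -5 0 0 0 0" --pt "0 0 0 0 0 0" --pt "0 0 0 0 0 0"

```text
t: 6.7
eef_pos: [0.6138, -0.2784, 0.3839]
ee_rot: [-3.142, -0.0, -1.524]
force: [-1.0, -0.5, 0.1]
width: 0.0361
```

```bash
python3 - <<'E'
from h import *
s=arm.get_state(); print(s['t'],s['eef_pos'],s['ee_rot'],s['force'])
a=save('scene','s4.png');b=save('top','t4.png')
for n,z in [('carton',.037),('carton_top',.037),('carton_mid',.037)]:
    for c in('scene','top'):
        for r in arm.spot_point(n,c)[:1]: print(n,c,round(r['score'],2),r['xy'],atz(c,r['xy'],z))
f=lambda a:cv2.resize(a[130:270,160:380],(660,420),interpolation=cv2.INTER_CUBIC)
cv2.imwrite('pics/c4.png',f(a)[:,:,::-1])
E
```

```text
6.7 [ 0.6138 -0.2784  0.3839] [-3.1416 -0.     -1.5243] [-1.0377 -0.478   0.066 ]
carton scene 0.84 [227.2, 221.5] [ 0.6219 -0.1384  0.037 ]
carton top 0.79 [408.7, 180.5] [ 0.6151 -0.14    0.037 ]
carton_top scene 0.56 [308.9, 232.5] [0.6013 0.0347 0.037 ]
carton_top top 0.87 [320.4, 183.8] [0.6099 0.0356 0.037 ]
carton_mid scene 0.93 [268.0, 224.7] [ 0.6057 -0.0532  0.037 ]
carton_mid top 0.85 [362.9, 186.6] [ 0.6036 -0.0488  0.037 ]
```

View pics/c4.png

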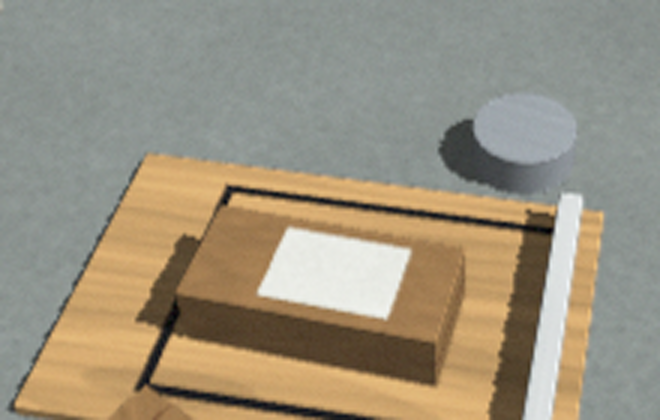

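The carton lies flat on its broad face, label up, and looks slightly askew. I'll measure the angle in the top view.

```bash
python3 - <<'E'
import cv2
im=cv2.imread('pics/t4.png')[110:280,255:475]
cv2.imwrite('pics/t4z.png',cv2.resize(im,None,fx=3.5,fy=3.5,interpolation=cv2.INTER_CUBIC))
E
```

```text
(no output)
```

View pics/t4z.png

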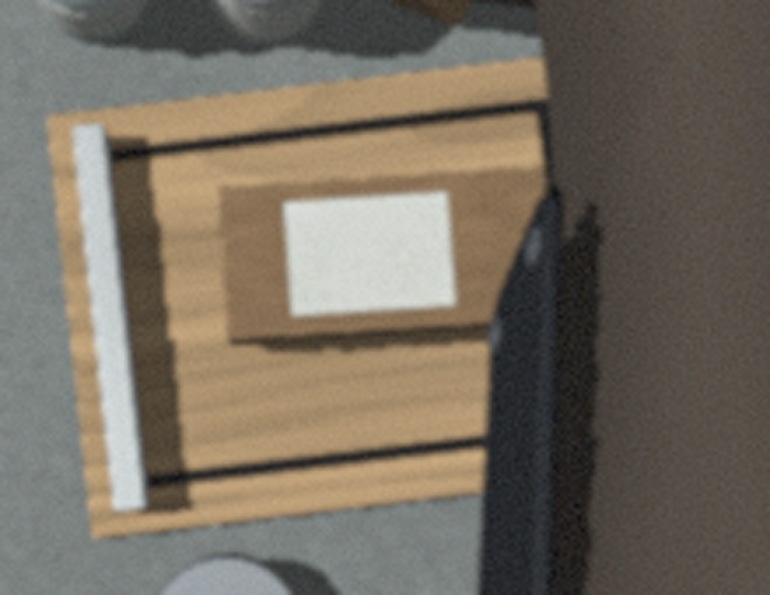

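In the zoom, the carton's top-end corners are at (220,188) and (231,342). Its side edges run to (540,170) and (490,325).

```bash
cat >> h.py <<'E'
A=np.radians(96.32);R=np.array([[np.cos(A),-np.sin(A)],[np.sin(A),np.cos(A)]]);O=np.array([.5934,-.0344])
tb=lambda p:(np.asarray(p)[:2]-O)@R*1000
tw=lambda p:R@(np.asarray(p)/1000)+O
E
python3 - <<'E'
from h import *
z=lambda p:(np.array(p)+.5)/3.5-.5+[255,110]
P=[tb(atz('top',z(p),.062)) for p in[(220,188),(231,342),(540,170),(490,325)]]
L=[tb(atz('top',z(p),.062)) for p in[(283,202),(291,317),(447,191),(457,304)]]
ang=lambda v:np.degrees(np.arctan2(v[1],v[0]))
for Q in(P,L): print(np.array(Q),ang(Q[0]-Q[2]),ang(Q[1]-Q[3]),ang(Q[1]-Q[0])-90)
for p in[(.6151,-.14),(.6099,.0356),(.6036,-.0488)]:print(tb(p))
E
```

```text
[[  68.752   -61.3603]
 [  72.6615   24.1957]
 [-108.4411  -50.4694]
 [ -69.5562   31.6182]] -3.5171824379855066 -2.987613816847028 -2.616327956210597
[[ 35.0501 -49.4706]
 [ 38.3307  14.4085]
 [-55.7887 -44.8785]
 [-53.0942  18.0186]] -2.89394159942328 -2.261284475554194 -2.9398753301905884
[-107.347    -9.9435]
[ 67.7582 -24.1054]
[-15.4353  -8.5528]
```

```bash
python3 - <<'E'
from h import *
for x in(-165,-125,-63): print(x,tw((x,-12)))
print(R)
E
```

```text
-165 [ 0.6235 -0.1971]
-125 [ 0.6191 -0.1573]
-63 [ 0.6123 -0.0957]
[[-0.1101 -0.9939]
 [ 0.9939 -0.1101]]
```

Emit:
move_arm --pt "1 8 -22 0 0 0.5" --pt "1 8 -22 0 0 0.5" --pt "1 8 -22 0 0 0.5" --pt "1 8 -22 0 0 0.5" --pt "1 8 -22 0 0 0.5"

```text
t: 7.52
eef_pos: [0.6191, -0.237, 0.2729]
ee_rot: [-3.141, -0.0, -1.479]
force: [-0.2, 0.2, -0.2]
width: 0.0359
```

Emit:
move_arm --pt "1 8 -22 0 0 0.5" --pt "1 8 -22 0 0 0.5" --pt "1 8 -16 0 0 0.2" --pt "1 8 -8 0 0 0" --pt "0.7 9 0 0 0 0"

```text
t: 7.93
eef_pos: [0.6232, -0.1959, 0.2036]
ee_rot: [3.138, 0.001, -1.459]
force: [-0.5, -0.1, -0.5]
width: 0.0363
```

Emit:
move_arm --pt "-0.9 8 0 0 0 0" --pt "-0.9 8 0 0 0 0" --pt "-0.9 8 0 0 0 0" --pt "-0.7 6 0 0 0 0" --pt "0 0 0 0 0 0"

```text
t: 8.35
eef_pos: [0.6205, -0.1654, 0.2067]
ee_rot: [-3.14, -0.0, -1.457]
force: [-1.1, -0.2, 0.4]
width: 0.0361
```

Emit:
move_arm --pt "-0.4 4 0 0 0 -0.2" --pt "-0.4 4 0 0 0 0" --pt "-0.4 4 0 0 0 0" --pt "-0.4 4 0 0 0 0" --pt "-0.4 4 0 0 0 0"

```text
t: 8.77
eef_pos: [0.6185, -0.1466, 0.2057]
ee_rot: [-3.141, -0.0, -1.462]
force: [0.4, -2.7, -0.5]
width: 0.0361
```

Emit:
move_arm --pt "-0.4 4 0 0 0 0" --pt "-0.4 4 0 0 0 0" --pt "-0.4 4 0 0 0 0" --pt "-0.4 4 0 0 0 0" --pt "-0.4 4 0 0 0 0"

```text
t: 9.18
eef_pos: [0.6163, -0.1263, 0.2057]
ee_rot: [3.142, -0.0, -1.462]
force: [-0.4, -3.3, 1.0]
width: 0.0358
```

```bash
python3 - <<'E'
from h import *
s=arm.get_state(); print(s['t'],s['eef_pos'],tb(s['eef_pos']),s['ee_rot'],s['force'])
a=save('scene','s5.png');b=save('top','t5.png')
for n,z in [('carton_top',.037),('carton_mid',.037)]:
    for c in('scene','top'):
        for r in arm.spot_point(n,c)[:1]: print(n,c,round(r['score'],2),tb(atz(c,r['xy'],z)))
f=lambda a,s:cv2.resize(a,None,fx=s,fy=s,interpolation=cv2.INTER_CUBIC)
v=np.zeros((590,770,3),np.uint8); p=f(b[130:250,255:440],3);v[:p.shape[0],:p.shape[1]]=p
p=f(a[160:275,170:370],2)[:230];v[360:360+p.shape[0],:p.shape[1]]=p
cv2.imwrite('pics/c5.png',v[:,:,::-1])
E
```

```text
9.1833 [ 0.6163 -0.1263  0.2057] [-93.8962 -12.6582] [ 3.1415 -0.0001 -1.4619] [-0.4385 -3.256   1.0133]
carton_top scene 0.61 [97.2085 -6.8869]
carton_mid scene 0.58 [  5.5279 -12.3927]
carton_mid top 0.62 [ 6.5979 -5.3676]
```

View pics/c5.png

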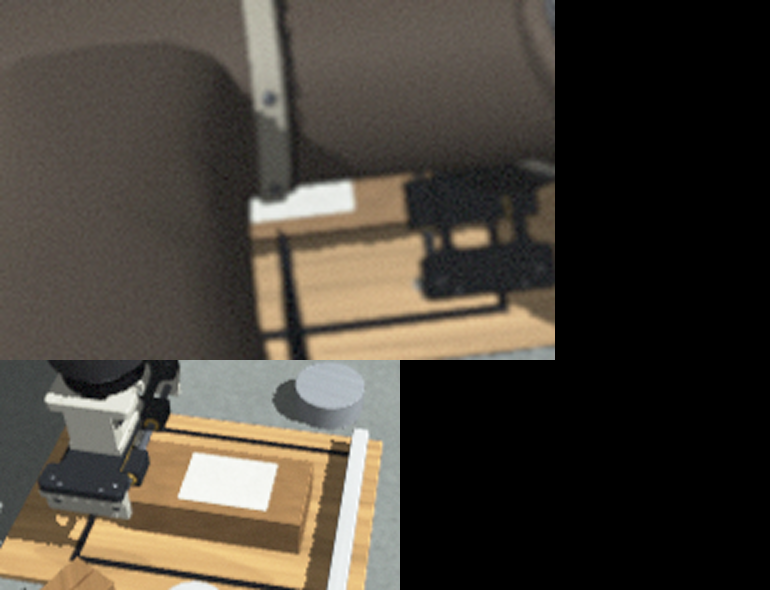

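The carton is moving along nearly straight, with its top end about 33 mm short of the bar and the bystanders untouched. I'll go on slowly, watching the force.

Emit:
move_arm --pt "-0.4 4 0 0 0 0" --pt "-0.4 4 0 0 0 0" --pt "-0.4 4 0 0 0 0" --pt "-0.4 4 0 0 0 0" --pt "-0.4 4 0 0 0 0"

```text
t: 9.9
eef_pos: [0.6142, -0.1062, 0.2055]
ee_rot: [3.141, 0.0, -1.462]
force: [-0.7, -1.5, -2.2]
width: 0.0361
```

Emit:
move_arm --pt "-0.2 2 0 0 0 0" --pt "-0.2 2 0 0 0 0" --pt "-0.2 2 0 0 0 0" --pt "-0.2 2 0 0 0 0" --pt "0 0 0 0 0 0"

```text
t: 10.32
eef_pos: [0.6136, -0.0982, 0.2057]
ee_rot: [-3.141, 0.0, -1.462]
force: [-0.6, 0.4, 0.1]
width: 0.0359
```

```bash
python3 - <<'E'
from h import *
s=arm.get_state(); print(s['t'],tb(s['eef_pos']),s['ee_rot'],s['force'])
a=save('scene','s6.png')
for n in ('carton_top','carton_mid'):
    for r in arm.spot_point(n,'scene')[:1]: print(n,round(r['score'],2),tb(atz('scene',r['xy'],.037)))
E
```

```text
10.3167 [-65.6825 -13.0351] [-3.1415  0.0001 -1.4617] [-0.5642  0.379   0.1359]
```

Emit:
move_arm --pt "-0.1 1 0 0 0 0" --pt "-0.1 1 0 0 0 0" --pt "-0.1 1 0 0 0 0" --pt "-0.1 1 0 0 0 0" --pt "0 0 0 0 0 0"

```text
t: 10.88
eef_pos: [0.6132, -0.0946, 0.2058]
ee_rot: [-3.141, -0.0, -1.462]
force: [1.1, -0.9, 0.6]
width: 0.0358
```

Emit:
move_arm --pt "-0.1 1 0 0 0 0" --pt "-0.1 1 0 0 0 0" --pt "-0.1 1 0 0 0 0" --pt "0 0 0 0 0 0" --pt "0 0 0 0 0 0"

```text
t: 11.3
eef_pos: [0.6132, -0.0926, 0.2059]
ee_rot: [-3.141, -0.001, -1.462]
force: [2.3, -10.7, -0.4]
width: 0.036
```

The force jumped to 10.7 N, so the carton has reached the bar. I'll press once more lightly to seat it, then back off.

Emit:
move_arm --pt "-0.1 0.6 0 0 0 0" --pt "0 0 0 0 0 0" --pt "0 0 0 0 0 0" --pt "0 0 0 0 0 0" --pt "0 0 0 0 0 0"

```text
t: 11.72
eef_pos: [0.6132, -0.0925, 0.206]
ee_rot: [-3.141, -0.002, -1.462]
force: [2.7, -12.6, 0.3]
width: 0.036
```

Emit:
move_arm --pt "0.2 -2 0 0 0 0" --pt "0.6 -6 0 0 0 0" --pt "2 -20 0 0 0 0" --pt "3 -30 0 0 0 0" --pt "3 -30 10 0 0 0"

```text
t: 12.13
eef_pos: [0.6209, -0.1791, 0.2139]
ee_rot: [3.139, 0.001, -1.46]
force: [1.8, -0.2, -0.4]
width: 0.0362
```

Emit:
move_arm --pt "-10 -20 35 0 0 0" --pt "-10 -20 35 0 0 0" --pt "-15 -20 30 0 0 0" --pt "-15 -30 20 0 0 0" --pt "-15 -35 0 0 0 0"

```text
t: 12.55
eef_pos: [0.5572, -0.3047, 0.3414]
ee_rot: [-3.134, -0.003, -1.459]
force: [1.1, -1.0, -0.2]
width: 0.036
```

Emit:
move_arm --pt "-15 -35 0 0 0 0" --pt "-15 -35 0 0 0 0" --pt "-10 -30 0 0 0 0" --pt "0 0 0 0 0 0" --pt "0 0 0 0 0 0"

```text
t: 12.97
eef_pos: [0.5156, -0.4056, 0.3351]
ee_rot: [3.141, 0.001, -1.465]
force: [-0.3, 1.2, -0.2]
width: 0.0362
```

```bash
python3 - <<'E'
from h import *
s=arm.get_state(); print(s['t'],s['eef_pos'],s['force'])
a=save('scene','s7.png');b=save('top','t7.png')
for n,z in [('carton',.037),('carton_top',.037),('carton_mid',.037)]:
    for c in('scene','top'):
        for r in arm.spot_point(n,c)[:1]: print(n,c,round(r['score'],2),tb(atz(c,r['xy'],z)))
f=lambda a,s:cv2.resize(a,None,fx=s,fy=s,interpolation=cv2.INTER_CUBIC)
p=f(b[110:270,255:455],3.5)
cv2.imwrite('pics/c7.png',p[:,:,::-1]);cv2.imwrite('pics/c7s.png',f(a[130:340,170:380],2.8)[:,:,::-1])
E
```

```text
12.9667 [ 0.5156 -0.4056  0.3351] [-0.2737  1.2073 -0.2257]
carton scene 0.81 [-48.304  -14.7285]
carton top 0.89 [-50.8939  -7.4052]
carton_top scene 0.9 [133.5535 -11.8061]
carton_top top 0.74 [124.929  -8.543]
carton_mid scene 0.74 [33.4377 -8.9561]
carton_mid top 0.95 [40.2347 -3.3263]
```

View pics/c7.png

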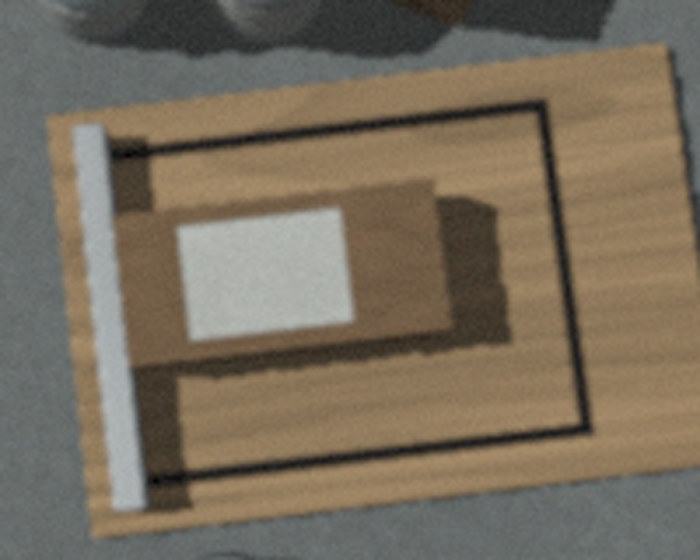

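View pics/c7s.png

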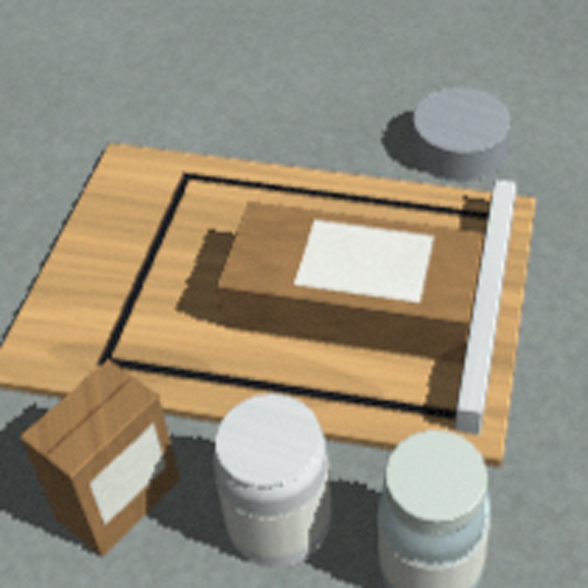

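The carton lies against the bar, inside the frame, and looks square. Its bottom corners are at (433,180) and (451,330), and its top-end corners at (118,213) and (131,366). I'll do one numeric check before handing in.

```bash
python3 - <<'E'
from h import *
z=lambda p:(np.array(p)+.5)/3.5-.5+[255,110]
ang=lambda v:np.degrees(np.arctan2(v[1],v[0]))
for q in ([(118,213),(131,366),(433,180),(451,330)],[(178,226),(190,341),(341,208),(354,322)]):
    Q=[tb(atz('top',z(p),.062)) for p in q]; print(np.array(Q),ang(Q[0]-Q[2]),ang(Q[1]-Q[3]),ang(Q[1]-Q[0])-90,ang(Q[3]-Q[2])-90)
a=cv2.imread('pics/t0.png').astype(int);b=cv2.imread('pics/t7.png').astype(int)
print('bystander diff',abs(a-b)[60:125,255:410].mean(), abs(a-b)[270:315,295:345].mean(), abs(a-b)[0:50,0:200].mean())
E
```

```text
[[126.394  -54.1256]
 [128.601   30.8371]
 [-48.8942 -51.8991]
 [-47.9601  31.8309]] -0.727732067707526 -0.32249821805208995 -1.4879873384431619 -0.6391814810985892
[[ 94.2583 -43.0078]
 [ 94.9341  21.0065]
 [  3.6107 -42.3624]
 [  4.3203  21.2088]] -0.4079030793982788 -0.12792514929285495 -0.6047698048324861 -0.6394398291244556
bystander diff 3.025277088502895 2.8186666666666667 2.7952333333333335
```

```bash
python3 -c "
from station import arm
arm.job_done()"
```

```text
the job is handed in; nothing more can be done
```

The job is handed in, at about 13 s of the 64 s allowed. The carton lies flat on its broad face inside the taped frame, with its top end against the stop bar.

I pushed it over with both fingertips near its top. It pivoted on its front edge without sliding and came to rest about 3° askew and 59 mm short of the bar. I then pushed from its bottom end with both fingertips held in line with the board, which straightened it as it moved. I stopped when the force rose to about 12 N at the bar and backed the arm well clear.

**Last checks:**
- **Against the bar:** the bottom end measured 48 to 49 mm behind the frame centre. That puts the top end at about 131 mm, with the bar at 130 mm.
- **Square:** most edges read 0.1 to 0.7° askew, which is about the pixel accuracy. The partly hidden top edge read 1.5°, and I took that as noise.
- **Inside the frame:** the carton spans -54 to +32 mm across, within the frame's ±100 mm.
- **Other goods:** the top pictures taken before and after differ there only by image noise, so they stand where they were.
- **Disagreement:** the two cameras put the top-end point at 134 mm and 125 mm. These network readings straddle the bar, so I relied on the edge measurement and the contact force.

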